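# Line up the kitchen canisters by height

## Task

Line up the four canisters on the wooden board in order of height, one standing upright and centred on each round coaster: the tallest on the coaster next to the pepper mill, then down step by step to the shortest next to the oil bottle. Leave the mill and the bottle where they stand, and do not knock anything over.

Things in the scene. Friction and masses are not known exactly. Their poses are not given: they have to be found in the camera images.
- canister_black: glossy black canister with a pale wooden lid, the tallest and widest: a closed upright cylinder 62 mm across and 135 mm high, lid included (lid flush with the body, flat top). Loose; stands on the counter at the start. Origin at the centre of its underside, z up. 0.1 to 0.4 kg, rigid.
- canister_red: all-red canister, the second tallest: a closed upright cylinder 56 mm across and 110 mm high, lid included (lid flush with the body, flat top). Loose; stands on the counter at the start. Origin at the centre of its underside, z up. 0.1 to 0.4 kg, rigid.
- canister_steel: silvery metal canister, the third tallest: a closed upright cylinder 50 mm across and 85 mm high, lid included (lid flush with the body, flat top). Loose; stands on the counter at the start. Origin at the centre of its underside, z up. 0.1 to 0.4 kg, rigid.
- canister_green: all-green canister, the shortest and slimmest: a closed upright cylinder 44 mm across and 60 mm high, lid included (lid flush with the body, flat top). Loose; stands on the counter at the start. Origin at the centre of its underside, z up. 0.1 to 0.4 kg, rigid.
- coaster_white: white round coaster, 70 mm across, 4 mm thick, fixed on the brown wooden board (fixed, 580 x 110 x 14 mm, lying crosswise before the robot). The four coasters form a straight row along it, 90 mm between centres, colours in any order and without meaning. Origin at the centre of its underside, 14 mm above the counter; its top face is 18 mm above the counter.
- coaster_blue: blue round coaster, 70 mm across, 4 mm thick, fixed on the brown wooden board (fixed, 580 x 110 x 14 mm, lying crosswise before the robot). The four coasters form a straight row along it, 90 mm between centres, colours in any order and without meaning. Origin at the centre of its underside, 14 mm above the counter; its top face is 18 mm above the counter.
- coaster_yellow: yellow round coaster, 70 mm across, 4 mm thick, fixed on the brown wooden board (fixed, 580 x 110 x 14 mm, lying crosswise before the robot). The four coasters form a straight row along it, 90 mm between centres, colours in any order and without meaning. Origin at the centre of its underside, 14 mm above the counter; its top face is 18 mm above the counter.
- coaster_slate: dark grey round coaster, 70 mm across, 4 mm thick, fixed on the brown wooden board (fixed, 580 x 110 x 14 mm, lying crosswise before the robot). The four coasters form a straight row along it, 90 mm between centres, colours in any order and without meaning. Origin at the centre of its underside, 14 mm above the counter; its top face is 18 mm above the counter.
- pepper_mill: dark brown turned wooden pepper mill, 140 mm high, 52 mm across the foot, standing loose on the board at one end of the row of coasters (either end), in line with them, its axis 108 mm from the nearest coaster's centre. Origin at the centre of its underside. Not to be moved.
- oil_bottle: green glass oil bottle with a white cap, 150 mm high, 50 mm across, standing loose on the board at the other end of the row, its axis 108 mm from the nearest coaster's centre. Origin at the centre of its underside. Not to be moved.
There are look-alikes about, which are no part of the job. Several things have the shape of the canister_red; the one meant has the colours described above.

How it is judged (in metres and radians):
At the end, for the whole second after the job is handed in: Each canister stands upright (within 0.08 rad) and at rest on its coaster, its axis within 15 mm of the coaster's centre; counted from the pepper mill the order is black (tallest), red, steel, green (shortest); mill and bottle stand within 15 mm of where they were ((horizontal distance between canister_black and coaster_white below 0.015 m or horizontal distance between canister_black and coaster_blue below 0.015 m or horizontal distance between canister_black and coaster_yellow below 0.015 m or horizontal distance between canister_black and coaster_slate below 0.015 m) and horizontal distance between canister_black and pepper_mill between 0.073 and 0.143 m and height (world z) of canister_black between 0.014 and 0.022 m and angle between each of canister_black, canister_red, canister_steel, canister_green's own z axis and vertical below 0.08 rad and linear speed of each of canister_black, canister_red, canister_steel, canister_green below 0.01 m/s and angular speed of each of canister_black, canister_red, canister_steel, canister_green below 0.1 rad/s and (horizontal distance between canister_red and coaster_white below 0.015 m or horizontal distance between canister_red and coaster_blue below 0.015 m or horizontal distance between canister_red and coaster_yellow below 0.015 m or horizontal distance between canister_red and coaster_slate below 0.015 m) and horizontal distance between canister_red and pepper_mill between 0.163 and 0.233 m and height (world z) of canister_red between 0.014 and 0.022 m and (horizontal distance between canister_steel and coaster_white below 0.015 m or horizontal distance between canister_steel and coaster_blue below 0.015 m or horizontal distance between canister_steel and coaster_yellow below 0.015 m or horizontal distance between canister_steel and coaster_slate below 0.015 m) and horizontal distance between canister_steel and pepper_mill between 0.253 and 0.323 m and height (world z) of canister_steel between 0.014 and 0.022 m and (horizontal distance between canister_green and coaster_white below 0.015 m or horizontal distance between canister_green and coaster_blue below 0.015 m or horizontal distance between canister_green and coaster_yellow below 0.015 m or horizontal distance between canister_green and coaster_slate below 0.015 m) and horizontal distance between canister_green and pepper_mill between 0.343 and 0.413 m and height (world z) of canister_green between 0.014 and 0.022 m and angle between each of pepper_mill, oil_bottle's own z axis and vertical below 0.1 rad and distance of each of pepper_mill, oil_bottle from where it was at the start of the episode below 0.015 m); the robot touches nothing.
It fails at once if a canister is knocked over (tilted more than 0.6 rad) (angle between any of canister_black, canister_red, canister_steel, canister_green's own z axis and vertical above 0.6 rad).
It fails at once if the pepper mill is moved by more than 15 mm or tipped (distance of pepper_mill from where it was at the start of the episode above 0.015 m or angle between pepper_mill's own z axis and vertical above 0.3 rad).
It fails at once if the oil bottle is moved by more than 15 mm or tipped (distance of oil_bottle from where it was at the start of the episode above 0.015 m or angle between oil_bottle's own z axis and vertical above 0.3 rad).
It also fails if it takes over 99 s, if anything falls off the work surface, if the arm or the gripper's body presses on something with over 40 N, if the wrist force passes 120 N, or if a joint passes its speed limit or range.

## Robot

A 6-joint arm with a two-finger parallel gripper is mounted at the origin on the work surface. World frame = base frame: x ahead of the robot, y to its left, z up, the work surface at z = 0. Lengths are in mm, angles in rad, forces in N, time in s.
With the tool pointing down it reaches from about 350 to 775 mm from the base axis. Payload 7.3 kg.
Tool frame: the origin (TCP) lies midway between the tips of the shut fingers; the grasp point (between the pads) lies 19 mm behind it; z points along the fingers, y is the line along which they close (so a half turn about z gives the same grasp; the last joint's range is limited). The gripper opens to 92 mm and grips with 3 to 60 N. Pads are 19 mm wide; open, the fingers measure 130 mm over their backs; the gripper's body (75 mm by 190 mm) begins 47 mm behind the grasp point.
Start: joints at [-0.146, 0.342, 1.524, -0, 1.275, -0.146], TCP at [525.021, 0.019, 198.941] pointing down, gripper open.
Joint ranges: [-2.53, 2.53], [-0.77, 2.02], [0.04, 2.7], [-1, 4.14], [0.28, 2.66], [-3.11, 3.11]. Speed limits (rad/s): [2.57, 2.57, 3.14, 3.14, 3.14, 3.14].

## Interface

Orientations are given as [roll, pitch, yaw] about the fixed x, y, z axes, in that order (R = Rz(yaw) Ry(pitch) Rx(roll)).
In Python, from plant import * gives the robot as it stands.
- The arm moves only by the tool step_arm, never from a script. Its argument "deltas" is one flat list of numbers, 5 for each row, row after row: the shift along the world's x, y, z in mm, then the turn about the world's z in degrees, then the finger opening in mm, from 0 to 91.8. In form: [tx, ty, tz, turn, gripper, tx, ty, tz, turn, gripper, ...]. A call has exactly 10 rows; each row shifts and turns the commanded pose from where the row before left it; what a row does not reach is not made up. A row lasts 1/8 s, in which the tool goes at most 62.5 mm and 10.7 degrees, less where a joint would pass 70% of its speed; a pose out of reach is approached as far as the arm can. A call is refused whole if a number of a shift passes 62.5 or a number of a turn 10.7, either way. A call with a gripper value outside its range is refused whole. The fingers move at their own pace and stop on an object; the grip force is fixed at half the most. Time passes only in rows, so rows that do not move let the fingers close, or fill a call up. It gives the time, the measured TCP pose, the force, the opening and the grip force at its end, in the units of the state.
- get_obs(): the state, without advancing time (a new reading comes with each control period).
- capture(name): name is "scene" or "side" or "wrist"; returns the picture (400x640x3 uint8, red, green, blue); there is no depth.
- camera_params(name): a dict with "mtx" (3x3 intrinsics, pixels), "rvec" (rotation vector, rad) and "tvec" (3), from world to camera coordinates, as OpenCV has them. Camera axes: x right, y down, z forward; pixel columns grow to the right and rows downward; lengths in mm; the calibration is good to about 2 mm. The wrist camera is an equidistant fisheye: a pixel r from the principal point sees the ray r / f radians off the axis. A picture is of the moment at which its call begins: read the wrist's pose just before it. camera_params takes no time and is no camera call; for the wrist camera it gives the pose at the moment of the call.
- close_job(): hands the job in; it is judged then, once.
The state is a dict: "time": time; "joint_positions": joint angles; "dq": joint speeds; "tau": joint torques, N m; "tool_pos": TCP position; "tcp_rot": TCP orientation; "contact_force": force on the tool from outside, world axes, zero at the start; "moment": the same for the moment, N m; "grip_width": finger opening in mm; "finger_force": force on a finger pad.
Only numpy, scipy, OpenCV 4.12 (cv2) and the standard library are available. Lean on these libraries where they do the work, as an engineer would, in place of code of your own. Each camera call takes 0.05 s, during which the arm holds its last target. There are 200 camera calls.

## Working session

There is one attempt and no reset: what is moved stays moved. The work goes in short steps, Python scripts to look and compute and a tool call to move; the robot and the scene stay as the last step left them, time stands still between calls to the robot, and variables do not carry over. Pictures are saved under pics/ and viewed, at most 14 in all, crops included, and the job is handed in when it is done.

Besides the shell and the picture viewer there is one more tool, called as name(argument=value, ...), one argument or row to a line, values as JSON. step_arm: Moves the arm, as the interface text tells. Its arguments: {"type":"object","properties":{"deltas":{"type":"array","items":{"type":"number"}}},"required":["deltas"]}

```bash
mkdir -p pics; ls
python3 - <<'E'
from plant import *
import cv2
for n in ("scene","side"):
    im=capture(n); cv2.imwrite(f"pics/{n}0.png",im[:,:,::-1]); p=camera_params(n); print(n,p)
print(get_obs())
E
```

```text
pics
scene {'mtx': array([[376.87579815,   0.        , 321.06609767],
       [  0.        , 376.87579815, 201.93709658],
       [  0.        ,   0.        ,   1.        ]]), 'rvec': array([ 2.19610585,  0.83411631, -0.34034272]), 'tvec': array([-399.56861974, -213.96008201, 1133.10145484])}
side {'mtx': array([[413.85182219,   0.        , 320.94196058],
       [  0.        , 413.85182219, 198.31567426],
       [  0.        ,   0.        ,   1.        ]]), 'rvec': array([ 0.14439543, -2.93630337,  1.06861236]), 'tvec': array([ 528.77806683,   71.40927657, 1118.24169567])}
{'time': 0.1, 'joint_positions': array([-1.45987152e-01,  3.42637612e-01,  1.52490327e+00, -5.83403708e-06,
        1.27543476e+00, -1.46002504e-01]), 'dq': array([ 0.00076237, -0.00174322, -0.00433773, -0.00081638,  0.00082121,
       -0.0003861 ]), 'tau': array([ 1.49919495e-03, -4.32001984e+01, -2.44694173e+01,  7.19219679e-02,
        5.25739230e-02, -9.79429342e-05]), 'tool_pos': array([5.24595774e+02, 8.64871041e-02, 1.98328872e+02]), 'tcp_rot': array([-3.14022356e+00, -1.95684336e-04,  1.57081325e+00]), 'contact_force': array([-0.17148018,  0.21469741, -0.31567026]), 'moment': array([-0.01293589,  0.0048645 , -0.06664959]), 'finger_force': 0.0, 'grip_width': 91.59101778972507}
```

View pics/scene0.png

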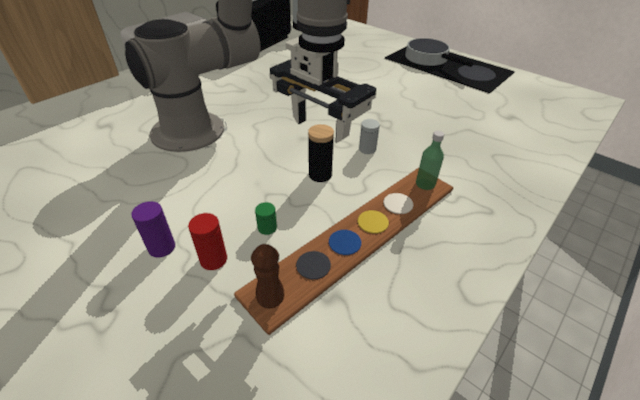

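View pics/side0.png

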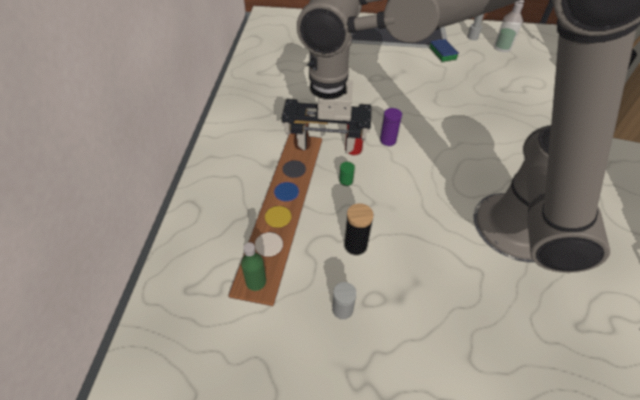

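```bash
cat > h.py <<'E'
import numpy as np, cv2
from plant import *
def ray(p,uv):
    R=cv2.Rodrigues(p["rvec"])[0]; K=p["mtx"]
    d=R.T@np.linalg.inv(K)@np.array([uv[0],uv[1],1.]); return -R.T@np.ravel(p["tvec"]),d
def onz(p,uv,z):
    c,d=ray(p,uv); return (c+d*(z-c[2])/d[2])
def blob(m,box):
    x0,y0,x1,y1=box; k=np.zeros_like(m); k[y0:y1,x0:x1]=m[y0:y1,x0:x1]
    n,l,s,c=cv2.connectedComponentsWithStats(k); i=1+np.argmax(s[1:,4]); 
    hull=cv2.convexHull(np.argwhere(l==i)[:,::-1].astype(np.int32)); M=np.zeros_like(m); cv2.fillConvexPoly(M,hull,1)
    mo=cv2.moments(M,True); return (mo['m10']/mo['m00'],mo['m01']/mo['m00']),tuple(s[i])
H=dict(black=135,red=110,steel=85,green=60)
E
cat > m.py <<'E'
from h import *
boxes={'scene':dict(black=(300,120,340,190),red=(180,205,235,275),green=(250,200,282,240),steel=(355,115,385,160),slate=(290,248,335,282),blue=(325,228,364,258),yellow=(355,208,392,236),white=(380,190,416,216),mill=(245,235,290,312)),
'side':dict(black=(338,200,380,260),green=(335,158,360,190),steel=(328,278,362,322),slate=(278,158,308,179),blue=(270,180,303,203),yellow=(262,204,295,230),white=(254,230,287,258))}
for n in boxes:
    im=capture(n); p=camera_params(n); hsv=cv2.cvtColor(im,cv2.COLOR_RGB2HSV).astype(int); h,s,v=hsv[...,0],hsv[...,1],hsv[...,2]
    wood=(h<16)&(s>90)
    M=dict(red=((h<8)|(h>172))&(s>150),green=(h>40)&(h<85)&(s>90),blue=(h>95)&(h<125)&(s>120),yellow=(h>19)&(h<32)&(s>110)&(v>110),
      black=(v<50)|((h>7)&(h<22)&(s>80)),steel=((s<22)|((h>85)&(h<140)))&(v<190),slate=(s<75)&(v<90),white=(s<70)&(v>150),mill=(v<65))
    for k,b in boxes[n].items():
        uv,st=blob(M[k].astype(np.uint8),b); z=H[k]/2 if k in H else (70 if k=='mill' else 18)
        print(n,k,np.round(uv,1),[int(q) for q in st],np.round(onz(p,uv,z)[:2],1))
E
python3 m.py
```

```text
scene black [320.4 152.2] [309, 125, 25, 57, 1267] [427.1 114.7]
scene red [207.9 240.8] [189, 214, 38, 56, 1476] [ 448. -247.]
scene green [265.7 217.9] [256, 203, 20, 31, 537] [ 466.5 -112. ]
scene steel [368.5 135.7] [359, 119, 21, 35, 585] [451.8 290.9]
scene slate [313.  264.7] [296, 251, 35, 28, 743] [ 623.6 -130.5]
scene blue [344.6 241.9] [329, 230, 32, 25, 608] [633.3 -41.4]
scene yellow [372.6 221.2] [357, 210, 32, 23, 566] [641.9  48.4]
scene white [395.2 201.8] [383, 193, 25, 20, 357] [644.4 136.6]
scene mill [267.  276.5] [252, 245, 32, 63, 1383] [ 606.8 -233.8]
side black [357.7 227.5] [345, 204, 28, 50, 1071] [431.9 104. ]
side green [346.4 173. ] [340, 162, 14, 23, 260] [ 468.5 -113.2]
side steel [343.6 299.6] [333, 281, 24, 39, 730] [454.9 286.9]
side slate [294.  168.5] [283, 161, 23, 16, 293] [ 622.4 -126. ]
side blue [286.2 191.1] [275, 183, 23, 17, 297] [632.4 -36.9]
side yellow [277.6 216.2] [265, 206, 26, 21, 441] [642.2  53. ]
side white [271.3 243.7] [262, 232, 21, 24, 389] [644.2 140.7]
```

step_arm(
  deltas=[-16,18,3,0,91.5,-16,18,3,0,91.5,-16,18,3,0,91.5,-16,18,3,0,91.5,-16,18,3,0,91.5,-16,18,3,0,91.5,0,0,0,0,91.5,0,0,0,0,91.5,0,0,0,0,91.5,0,0,0,0,91.5],
)

```text
time: 1.45
tool_pos: [429.2, 107.6, 216.8]
tcp_rot: [-3.141, 0.0, 1.57]
contact_force: [-0.8, -0.5, -0.3]
grip_width: 91.1
finger_force: 0.0
```

Run:
```python
from h import *
p=camera_params("wrist"); print(p); print(get_obs()["tool_pos"])
cv2.imwrite("pics/w1.png",capture("wrist")[:,:,::-1])
```

```text
{'mtx': array([[309.70691629,   0.        , 323.73374644],
       [  0.        , 309.70691629, 203.31958054],
       [  0.        ,   0.        ,   1.        ]]), 'rvec': array([-2.84494432e+00,  1.36841946e-03,  1.12615742e-03]), 'tvec': array([-427.37734455,   61.21749443,  439.16681277])}
[429.24481683 107.61171827 216.75688854]
```

View pics/w1.png

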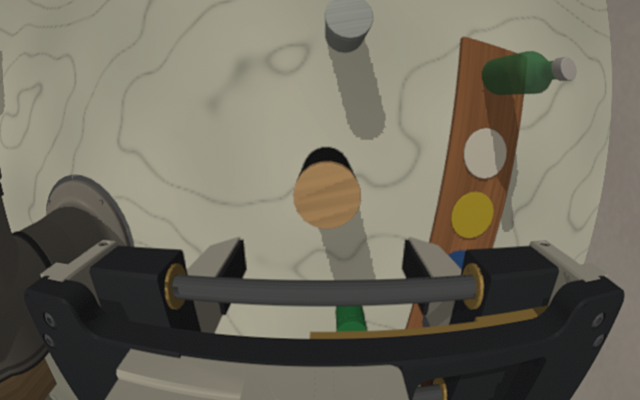

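```bash
cat >> h.py <<'E'
def wonz(p,uv,z):
    K=p["mtx"]; R=cv2.Rodrigues(p["rvec"])[0]
    u=(np.array(uv)-K[:2,2])/K[0,0]; th=np.hypot(*u)
    d=R.T@np.array([*(u/th*np.sin(th)),np.cos(th)]); c=-R.T@np.ravel(p["tvec"]); return c+d*(z-c[2])/d[2]
def wdisc(p,m,box,z):
    "cast the blob's outline onto z, enclosing circle and centroid there"
    x0,y0,x1,y1=box; k=np.zeros_like(m); k[y0:y1,x0:x1]=m[y0:y1,x0:x1]
    c=max(cv2.findContours(k,cv2.RETR_EXTERNAL,cv2.CHAIN_APPROX_NONE)[0],key=cv2.contourArea)
    P=np.array([wonz(p,q[0],z)[:2] for q in cv2.convexHull(c)],np.float32)
    (ce,ax,_)=cv2.fitEllipse(P); return np.round(ce,1),np.round(ax,1)
E
cat > w.py <<'E'
from h import *
import sys
# args: colour:x0,y0,x1,y1:z
p=camera_params("wrist"); im=capture("wrist"); hsv=cv2.cvtColor(im,cv2.COLOR_RGB2HSV).astype(int); h,s,v=hsv[...,0],hsv[...,1],hsv[...,2]
M=dict(red=((h<8)|(h>172))&(s>150)&(v>60),green=(h>40)&(h<85)&(s>90),blue=(h>95)&(h<125)&(s>120),yellow=(h>19)&(h<32)&(s>150)&(v>110),
 tan=(h>7)&(h<20)&(s>80)&(v>120),steel=(s<25)&(v>100)&(v<190),slate=(s<75)&(v<90),white=(s<32)&(v>170))
for a in sys.argv[1:]:
    k,b,z=a.split(':'); print(k,*wdisc(p,M[k].astype(np.uint8),tuple(map(int,b.split(','))),float(z)))
if 0: pass
cv2.imwrite("pics/last.png",im[:,:,::-1])
for y,x in ((195,327),(153,485),(215,472),(18,348),(100,400),(45,345)): print((y,x),hsv[y,x],end=' ')
E
python3 w.py tan:285,155,370,235:135 white:455,120,510,185:18 yellow:445,185,500,245:18 steel:320,0,380,45:85
```

```text
tan [430.4 111.7] [60.1 61.8]Traceback (most recent call last):
  File "w.py", line 8, in <module>
    k,b,z=a.split(':'); print(k,*wdisc(p,M[k].astype(np.uint8),tuple(map(int,b.split(','))),float(z)))
                                 ~~~~~^^^^^^^^^^^^^^^^^^^^^^^^^^^^^^^^^^^^^^^^^^^^^^^^^^^^^^^^^^^^^^^
  File "h.py", line 21, in wdisc
    c=max(cv2.findContours(k,cv2.RETR_EXTERNAL,cv2.CHAIN_APPROX_NONE)[0],key=cv2.contourArea)
ValueError: max() iterable argument is empty
```

```bash
sed -i 's/white=(s<32)&(v>170)/white=~((h<16)\&(s>70))/' w.py; python3 w.py white:457,123,512,183:18 yellow:445,185,500,245:18 steel:320,0,380,45:85
```

```text
white [648.5 140.5] [69.6 70.4]
yellow [639.4  51.9] [68.8 70.9]
steel [453.  288.5] [47.9 49.2]
(195, 327) [ 17 119 152] (153, 485) [ 21  38 159] (215, 472) [ 24 190 142] (18, 348) [ 38  15 136] (100, 400) [ 25  35 139] (45, 345) [38 17 61]
```

step_arm(
  deltas=[1,4,-16,-1,91.5,0,0,-20,-1,91.5,0,0,-25,-1,91.5,0,0,-25,-1,91.5,0,0,-25,-1,91.5,0,0,-20,-1,91.5,0,0,-5,0,91.5,0,0,0,0,91.5,0,0,0,0,50,0,0,0,0,50],
)

```text
time: 2.85
tool_pos: [430.5, 112.1, 81.6]
tcp_rot: [3.14, -0.0, 1.466]
contact_force: [-0.5, -0.2, 0.4]
grip_width: 75.9
finger_force: 0.0
```

step_arm(
  deltas=[0,0,0,0,50,0,0,0,0,50,0,0,0,0,50,0,0,0,0,50,0,0,5,0,50,0,0,15,0,50,0,0,20,0,50,0,0,20,0,50,5,-6,10,0,50,10,-13,0,0,50],
)

```text
time: 4.1
tool_pos: [445.4, 92.6, 151.1]
tcp_rot: [3.141, 0.0, 1.467]
contact_force: [-0.3, -0.6, -4.4]
grip_width: 61.3
finger_force: 30.0
```

step_arm(
  deltas=[22,-27.5,0,0,50,22,-27.5,0,0,50,22,-27.5,0,0,50,22,-27.5,0,0,50,22,-27.5,0,0,50,22,-27.5,0,0,50,22,-27.5,0,0,50,14,-18,0,0,50,7,-9.5,-5,0,50,0.5,0,-10,0,50],
)

```text
time: 5.35
tool_pos: [620.3, -127.8, 134.4]
tcp_rot: [-3.14, -0.0, 1.465]
contact_force: [-0.8, 0.2, -4.1]
grip_width: 61.7
finger_force: 30.0
```

```bash
python3 w.py >/dev/null; python3 -c "
from h import *;print(get_obs()['tool_pos'])"
```

```text
[ 619.10490668 -126.71727343  132.77106264]
```

View pics/last.png

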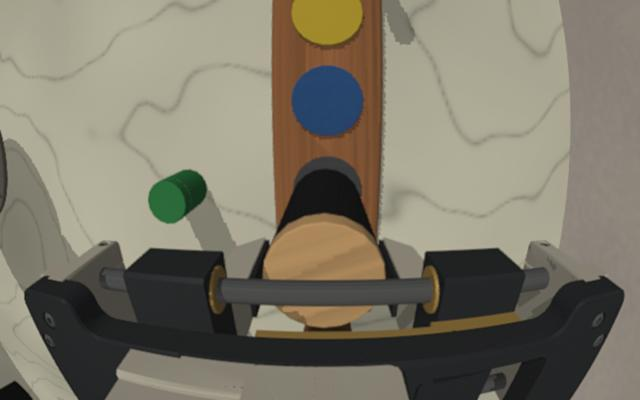

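```bash
python3 w.py blue:285,60,370,140:18 green:140,165,215,230:60
```

```text
blue [631.1 -38.6] [67.2 67.3]
green [ 479.4 -106.3] [42.7 69.6]
(195, 327) [60 21 24] (153, 485) [ 25  35 176] (215, 472) [ 26  34 158] (18, 348) [ 24 186 160] (100, 400) [ 26  34 171] (45, 345) [ 12 145  95]
```

step_arm(
  deltas=[0.5,0,-10,0,50,0,0,-10,0,50,0,0,-8,0,50,0,0,-4,0,50,0,0,-1,0,50,0,0,0,0,50,0,0,0,0,50,0,0,0,0,50,0,0,0,0,50,0,0,0,0,50],
)

```text
time: 6.7
tool_pos: [621.0, -127.0, 103.0]
tcp_rot: [3.141, 0.0, 1.466]
contact_force: [0.6, 0.5, -2.5]
grip_width: 61.3
finger_force: 30.0
```

step_arm(
  deltas=[0,0,-1,0,50,0,0,-1,0,50,0,0,-1,0,50,0,0,0,0,50,0,0,0,0,50,0,0,0,0,50,0,0,0,0,50,0,0,0,0,50,0,0,0,0,50,0,0,0,0,50],
)

```text
time: 7.95
tool_pos: [621.0, -127.0, 99.9]
tcp_rot: [3.142, 0.0, 1.466]
contact_force: [0.3, -0.1, -3.5]
grip_width: 61.3
finger_force: 30.0
```

Nearly touching; one last bit, then open.

step_arm(
  deltas=[0,0,-0.5,0,50,0,0,-0.4,0,50,0,0,0,0,50,0,0,0,0,50,0,0,0,0,68,0,0,0,0,75,0,0,0,0,91.5,0,0,0,0,91.5,0,0,0,0,91.5,0,0,0,0,91.5],
)

```text
time: 9.2
tool_pos: [621.0, -127.0, 99.0]
tcp_rot: [3.142, -0.0, 1.466]
contact_force: [0.5, -0.9, 0.7]
grip_width: 91.6
finger_force: 0.0
```

step_arm(
  deltas=[0,0,10,0,91.5,0,0,20,0,91.5,0,0,30,0,91.5,0,0,30,0,91.5,0,0,30,0,91.5,-25,-17,10,0,91.5,-35,-25,0,0,91.5,-35,-25,0,0,91.5,-35,-25,0,0,91.5,-35,-25,0,0,91.5],
)

```text
time: 10.45
tool_pos: [455.0, -244.7, 230.0]
tcp_rot: [3.14, 0.001, 1.466]
contact_force: [0.1, -0.6, 0.4]
grip_width: 91.5
finger_force: 0.0
```

```bash
python3 w.py ; python3 -c "
from h import *;print(get_obs()['tool_pos'])"
```

```text
(195, 327) [  1 203 137] (153, 485) [ 10 159  72] (215, 472) [ 26  35 124] (18, 348) [ 26  34 173] (100, 400) [ 13 115 106] (45, 345) [ 26  34 174] [ 451.52820771 -247.14532079  230.01612728]
```

View pics/last.png

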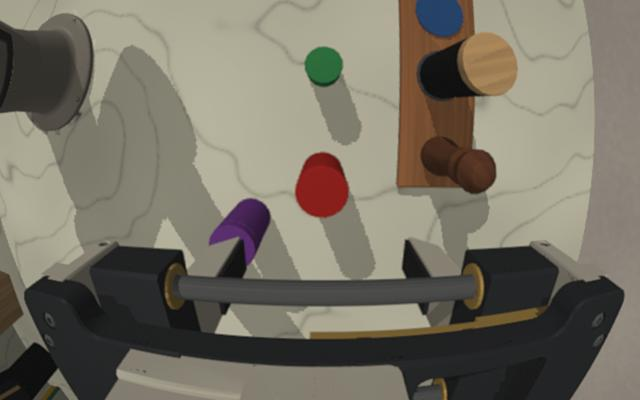

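```bash
sed -i 's/&(v>60),green=/\&(v>125),green=/; s/M=dict(/M=dict(dred=((h<8)|(h>172))\&(s>150)\&(v<125),purple=(h>130)\&(h<160)\&(s>100)\&(v>40),greent=(h>40)\&(h<85)\&(s>90)\&(v>95),/' w.py; python3 w.py red:285,145,360,225:110 greent:300,40,350,92:60 tan:455,30,520,100:153 purple:200,190,280,270:55; python3 -c "
from h import *
im=cv2.imread('pics/last.png');print(im[150:200:5,322,2],im[215:260:5,240])"
```

```text
red [ 450.9 -246.3] [52.9 54.7]
greent [ 466.8 -112. ] [40.5 41. ]
tan [ 618.7 -128.2] [59.8 62.9]
purple [ 331.  -314.3] [ 61.6 128.6]
(195, 327) [  1 208 136] (153, 485) [ 11 149  82] (215, 472) [ 26  35 124] (18, 348) [ 26  35 173] (100, 400) [ 25  34 171] (45, 345) [ 25  36 175] [129 118 118 139 139 138 137 137 136 136] [[ 87  36  72]
 [ 91  39  75]
 [105  45  87]
 [107  46  88]
 [107  45  89]
 [ 45  38  43]
 [ 25  25  24]
 [ 18  20  19]
 [ 17  19  18]]
```

```bash
python3 -c "
from h import *
print(onz(camera_params('scene'),(154,230),55)); p=camera_params('wrist');print(wonz(p,(252,212),5), get_obs()['tool_pos'])"
```

```text
[ 343.55579732 -302.1817458    55.        ]
[ 343.99331992 -294.34262989    5.        ] [ 453.60530619 -245.95174838  230.13596541]
```

step_arm(
  deltas=[-4,-2,-5,0,91.5,0,0,-20,0,91.5,0,0,-25,0,91.5,0,0,-30,0,91.5,0,0,-30,0,91.5,0,0,-25,0,91.5,0,0,-20,0,91.5,0,0,-10,0,91.5,0,0,-4,0,91.5,0,0,0,0,91.5],
)

```text
time: 11.8
tool_pos: [452.4, -246.0, 60.3]
tcp_rot: [3.141, 0.0, 1.466]
contact_force: [0.9, -0.5, -0.3]
grip_width: 91.4
finger_force: 0.0
```

step_arm(
  deltas=[-1,0,0,0,45,0,0,0,0,45,0,0,0,0,45,0,0,0,0,45,0,0,0,0,45,0,0,0,0,45,0,0,0,0,45,0,0,5,0,45,0,0,15,0,45,0,0,25,0,45],
)

```text
time: 13.05
tool_pos: [450.4, -245.6, 105.5]
tcp_rot: [-3.14, -0.001, 1.466]
contact_force: [-0.1, -0.2, -2.8]
grip_width: 55.3
finger_force: 30.0
```

step_arm(
  deltas=[0,0,25,0,45,0,0,25,0,45,0,10,10,0,45,0,25,0,0,45,0,35,0,0,45,0,35,0,0,45,0,35,0,0,45,0,35,0,0,45,0,23,0,0,45,0,10,0,0,45],
)

```text
time: 14.3
tool_pos: [450.3, -36.4, 164.9]
tcp_rot: [-3.141, -0.0, 1.468]
contact_force: [-0.1, -0.3, -2.6]
grip_width: 55.3
finger_force: 30.0
```

step_arm(
  deltas=[15,0,0,0,45,25,0,0,0,45,30,0,0,0,45,30,0,-5,0,45,30,0,-10,0,45,25,0,-10,0,45,15,0,-10,0,45,8,0,-5,0,45,0,0,0,0,45,0,0,0,0,45],
)

```text
time: 15.55
tool_pos: [628.7, -38.1, 125.6]
tcp_rot: [3.141, 0.0, 1.466]
contact_force: [-1.0, 0.7, -2.1]
grip_width: 55.1
finger_force: 30.0
```

step_arm(
  deltas=[1.5,0,-8,0,45,0,0,-12,0,45,0,0,-12,0,45,0,0,-8,0,45,0,0,-4,0,45,0,0,-2,0,45,0,0,-0.5,0,45,0,0,0,0,45,0,0,0,0,45,0,0,0,0,45],
)

```text
time: 16.8
tool_pos: [630.6, -38.0, 78.7]
tcp_rot: [3.141, 0.0, 1.466]
contact_force: [-0.6, 0.2, -1.8]
grip_width: 55.2
finger_force: 30.0
```

step_arm(
  deltas=[0,0,-0.5,0,45,0,0,-0.5,0,45,0,0,0,0,45,0,0,0,0,45,0,0,0,0,62,0,0,0,0,70,0,0,0,0,91.5,0,0,0,0,91.5,0,0,0,0,91.5,0,0,10,0,91.5],
)

```text
time: 18.05
tool_pos: [629.9, -37.9, 87.1]
tcp_rot: [-3.14, -0.0, 1.466]
contact_force: [-0.8, 0.2, 0.1]
grip_width: 91.6
finger_force: 0.0
```

step_arm(
  deltas=[0,0,25,0,91.5,0,0,35,0,91.5,0,0,35,0,91.5,0,0,20,0,91.5,-15,25,10,0,91.5,-20,35,0,0,91.5,-20,38,0,0,91.5,-20,38,0,0,91.5,-20,38,0,0,91.5,-20,38,0,0,91.5],
)

```text
time: 19.3
tool_pos: [513.5, 176.0, 212.7]
tcp_rot: [-3.141, -0.0, 1.467]
contact_force: [0.3, -0.2, -0.3]
grip_width: 91.4
finger_force: 0.0
```

step_arm(
  deltas=[-20,38,0,0,91.5,-20,37,-10,0,91.5,-13,25,-20,0,91.5,-9,14,-25,0,91.5,0,0,-30,0,91.5,0,0,-30,0,91.5,0,0,-20,0,91.5,0,0,0,0,91.5,0,0,0,0,91.5,0,0,0,0,91.5],
)

```text
time: 20.55
tool_pos: [453.9, 288.4, 78.7]
tcp_rot: [3.14, -0.001, 1.466]
contact_force: [0.2, 0.9, -0.8]
grip_width: 91.4
finger_force: 0.0
```

```bash
python3 w.py >/dev/null; python3 -c "
from h import *;print(get_obs()['tool_pos'])"
```

```text
[453.921545   288.33511476  78.57616465]
```

View pics/last.png

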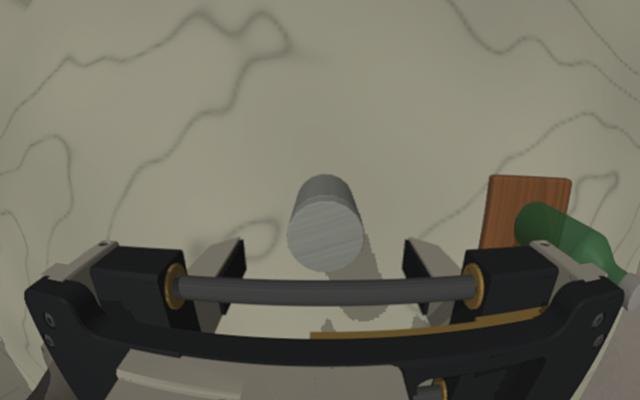

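```bash
python3 -c "
from h import *
p=camera_params('wrist');print(wonz(p,(325,232.5),85),wonz(p,(287,232.5),85),wonz(p,(363,232.5),85))"
```

```text
[453.65510501 293.43764019  85.        ] [429.99728218 295.84962811  85.        ] [477.32538015 290.82479708  85.        ]
```

step_arm(
  deltas=[-0.5,0,-15,0,91.5,0,0,-15,0,91.5,0,0,-10,0,91.5,0,0,-2,0,91.5,0,0,0,0,91.5,0,0,0,0,40,0,0,0,0,40,0,0,0,0,40,0,0,0,0,40,0,0,0,0,40],
)

```text
time: 21.85
tool_pos: [453.3, 288.1, 35.7]
tcp_rot: [3.141, -0.0, 1.466]
contact_force: [1.2, 0.1, 0.8]
grip_width: 49.9
finger_force: 30.0
```

step_arm(
  deltas=[0,0,10,0,40,0,0,20,0,40,0,0,20,0,40,6,-8,10,0,40,14,-18,0,0,40,22,-27,0,0,40,22,-28,0,0,40,22,-28,0,0,40,22,-28,0,0,40,22,-28,0,0,40],
)

```text
time: 23.1
tool_pos: [583.5, 121.3, 95.2]
tcp_rot: [-3.141, 0.0, 1.466]
contact_force: [0.0, 0.7, -2.7]
grip_width: 49.4
finger_force: 30.0
```

step_arm(
  deltas=[22,-28,0,0,40,18,-23,0,0,40,11,-14,0,0,40,5,-6,0,0,40,0,0,0,0,40,0,0,0,0,40,0,0,0,0,40,0,0,0,0,40,0,0,0,0,40,0,0,0,0,40],
)

```text
time: 24.35
tool_pos: [639.0, 52.1, 95.6]
tcp_rot: [3.141, 0.0, 1.466]
contact_force: [0.1, -0.5, -2.2]
grip_width: 49.0
finger_force: 30.0
```

```bash
python3 w.py >/dev/null; python3 -c "
from h import *;p=camera_params('wrist');print(get_obs()['tool_pos'])
im=cv2.imread('pics/last.png');cv2.imwrite('pics/c1.png',cv2.resize(im[150:350,225:425],None,fx=3,fy=3))"
```

```text
[638.99077965  52.05679349  95.55132132]
```

View pics/c1.png

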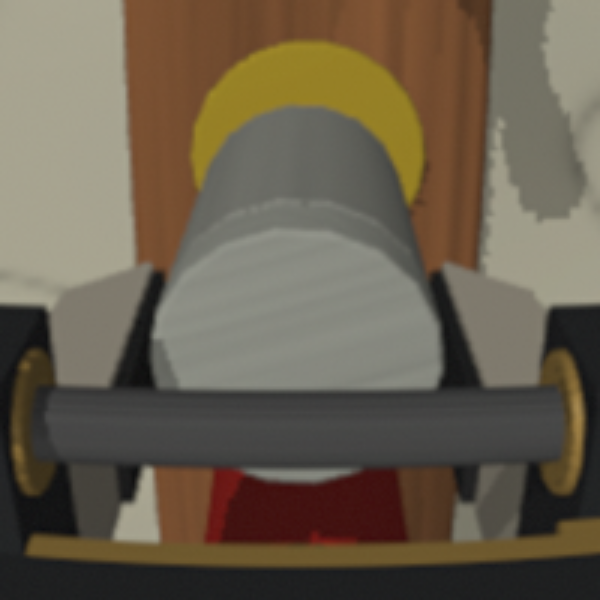

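```bash
python3 -c "
from h import *
p=camera_params('wrist');a,b=wonz(p,(324,226),145),wonz(p,(324,311),145);print(a,b,(a+b)/2)"
```

```text
[640.30160935  78.12828243 145.        ] [635.1532084   29.09091894 145.        ] [637.72740887  53.60960068 145.        ]
```

step_arm(
  deltas=[1,-1.5,-8,0,40,0,0,-12,0,40,0,0,-10,0,40,0,0,-6,0,40,0,0,-3,0,40,0,0,-1.5,0,40,0,0,-0.5,0,40,0,0,0,0,40,0,0,0,0,40,0,0,0,0,40],
)

```text
time: 25.65
tool_pos: [640.1, 50.5, 54.7]
tcp_rot: [3.141, 0.0, 1.466]
contact_force: [-0.6, 0.6, -2.5]
grip_width: 49.7
finger_force: 30.0
```

step_arm(
  deltas=[0,0,-0.5,0,40,0,0,-0.5,0,40,0,0,0,0,40,0,0,0,0,40,0,0,0,0,56,0,0,0,0,65,0,0,0,0,91.5,0,0,0,0,91.5,0,0,0,0,91.5,0,0,10,0,91.5],
)

```text
time: 26.9
tool_pos: [639.4, 50.5, 63.1]
tcp_rot: [-3.14, 0.0, 1.466]
contact_force: [-0.3, 0.0, 1.0]
grip_width: 91.0
finger_force: 0.0
```

step_arm(
  deltas=[0,0,25,0,91.5,0,0,35,0,91.5,0,0,35,0,91.5,-15,-8,30,0,91.5,-25,-20,10,0,91.5,-30,-30,0,0,91.5,-30,-30,0,0,91.5,-30,-30,0,0,91.5,-25,-25,0,0,91.5,-18,-19,0,0,91.5],
)

```text
time: 28.15
tool_pos: [466.1, -112.4, 199.5]
tcp_rot: [3.14, 0.001, 1.465]
contact_force: [0.0, 0.4, -0.0]
grip_width: 91.5
finger_force: 0.0
```

step_arm(
  deltas=[0,0,-10,0,91.5,0,0,-25,0,91.5,0,0,-30,0,91.5,0,0,-30,0,91.5,0,0,-30,0,91.5,0,0,-10,0,91.5,0,0,0,0,91.5,0,0,0,0,91.5,0,0,0,0,91.5,0,0,0,0,91.5],
)

```text
time: 29.4
tool_pos: [467.4, -111.6, 64.1]
tcp_rot: [3.14, 0.0, 1.466]
contact_force: [0.0, 1.0, 0.7]
grip_width: 91.2
finger_force: 0.0
```

```bash
python3 w.py greent:280,140,370,260:60; python3 -c "
from h import *;print(get_obs()['tool_pos'])"
```

```text
greent [ 466.9 -110.7] [41.1 42.3]
(195, 327) [ 67 155  84] (153, 485) [ 13 149 115] (215, 472) [120  16  16] (18, 348) [ 26  35 168] (100, 400) [ 25  36 172] (45, 345) [ 25  36 162] [ 467.25619372 -111.59895259   63.99344975]
```

View pics/last.png

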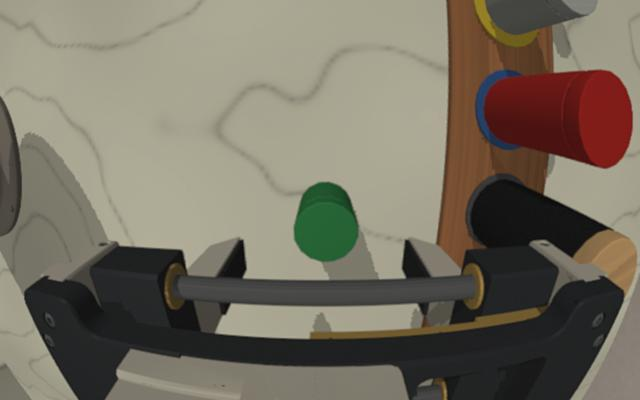

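step_arm(
  deltas=[-0.5,1,-15,0,91.5,0,0,-15,0,91.5,0,0,-10,0,91.5,0,0,-5,0,91.5,0,0,-2,0,91.5,0,0,0,0,35,0,0,0,0,35,0,0,0,0,35,0,0,0,0,35,0,0,0,0,35],
)

```text
time: 30.7
tool_pos: [466.7, -110.5, 16.7]
tcp_rot: [3.141, 0.0, 1.466]
contact_force: [2.1, -0.3, 0.6]
grip_width: 46.5
finger_force: 0.8
```

step_arm(
  deltas=[0,0,0,0,35,0,0,10,0,35,0,0,20,0,35,0,0,20,0,35,0,10,10,0,35,0,20,0,0,35,0,30,0,0,35,0,35,0,0,35,0,35,0,0,35,0,35,0,0,35],
)

```text
time: 31.95
tool_pos: [465.9, 56.2, 76.5]
tcp_rot: [-3.141, -0.0, 1.466]
contact_force: [0.6, -0.7, -0.9]
grip_width: 43.2
finger_force: 30.0
```

step_arm(
  deltas=[0,35,0,0,35,0,30,0,0,35,10,15,0,0,35,20,7,0,0,35,30,0,0,0,35,30,0,0,0,35,30,0,0,0,35,30,0,0,0,35,20,0,0,0,35,10,0,0,0,35],
)

```text
time: 33.2
tool_pos: [647.5, 141.0, 75.9]
tcp_rot: [-3.141, 0.0, 1.465]
contact_force: [-0.4, 0.5, -0.7]
grip_width: 43.1
finger_force: 30.0
```

step_arm(
  deltas=[1,0,-8,0,35,0,0,-12,0,35,0,0,-10,0,35,0,0,-6,0,35,0,0,-3,0,35,0,0,-1.5,0,35,0,0,0,0,35,0,0,0,0,35,0,0,0,0,35,0,0,0,0,35],
)

```text
time: 34.45
tool_pos: [647.6, 141.5, 36.2]
tcp_rot: [3.141, -0.0, 1.466]
contact_force: [0.3, -0.0, -1.2]
grip_width: 43.5
finger_force: 30.0
```

```bash
python3 w.py greent:280,190,370,330:79
```

```text
greent [646.9 145.9] [32.3 42.1]
(195, 327) [ 21  39 185] (153, 485) [ 25  35 181] (215, 472) [ 26  34 178] (18, 348) [ 16  25 151] (100, 400) [ 13 149 125] (45, 345) [53 98 52]
```

step_arm(
  deltas=[0.5,0,-0.8,0,35,0,0,-0.7,0,35,0,0,0,0,35,0,0,0,0,35,0,0,0,0,50,0,0,0,0,60,0,0,0,0,91.5,0,0,0,0,91.5,0,0,0,0,91.5,0,0,10,0,91.5],
)

```text
time: 35.75
tool_pos: [647.4, 141.4, 44.1]
tcp_rot: [-3.14, 0.0, 1.466]
contact_force: [1.3, -0.2, -0.2]
grip_width: 90.6
finger_force: 0.0
```

step_arm(
  deltas=[0,0,25,0,91.5,0,0,35,0,91.5,0,0,35,0,91.5,0,0,35,0,91.5,0,0,35,0,91.5,-15,-25,35,0,91.5,-30,-50,30,0,91.5,-30,-50,20,0,91.5,-30,-50,0,0,91.5,-30,-50,0,0,91.5],
)

```text
time: 37.0
tool_pos: [513.3, -82.5, 294.4]
tcp_rot: [3.139, 0.001, 1.466]
contact_force: [0.9, -1.0, 0.4]
grip_width: 91.7
finger_force: 0.0
```

step_arm(
  deltas=[-15,-35,0,0,91.5,0,-50,0,0,91.5,0,-30,0,0,91.5,0,0,0,0,91.5,0,0,0,0,91.5,0,0,0,0,91.5,0,0,0,0,91.5,0,0,0,0,91.5,0,0,0,0,91.5,0,0,0,0,91.5],
)

```text
time: 38.25
tool_pos: [499.4, -196.1, 293.1]
tcp_rot: [3.142, -0.0, 1.466]
contact_force: [-0.1, 0.2, -0.3]
grip_width: 91.6
finger_force: 0.0
```

```bash
python3 w.py >/dev/null; cp pics/last.png pics/fin.png; python3 -c "
from h import *;print(get_obs()['tool_pos']); cv2.imwrite('pics/sfin.png',capture('scene')[:,:,::-1])"
```

```text
[ 499.40822317 -196.12133986  293.10333465]
```

View pics/fin.png

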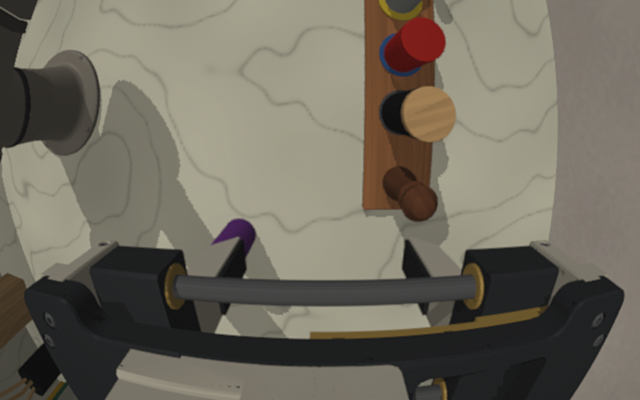

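View pics/sfin.png

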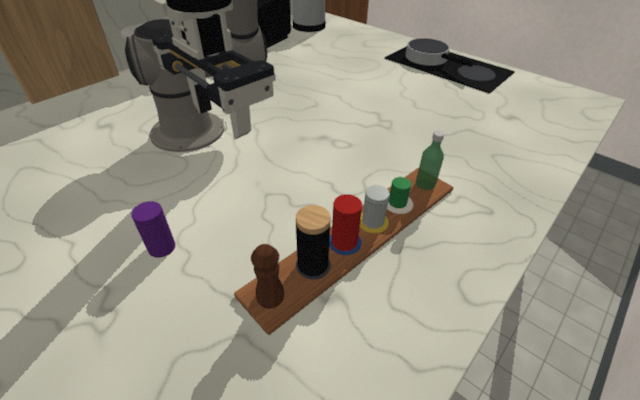

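```bash
python3 w.py tan:395,80,460,148:153 red:392,12,450,65:128|head -2
python3 - <<'E'
from h import *
p=camera_params('scene'); im=cv2.imread('pics/sfin.png'); hsv=cv2.cvtColor(im,cv2.COLOR_BGR2HSV).astype(int); h,s,v=hsv[...,0],hsv[...,1],hsv[...,2]
for k,m,b in (('red',((h<8)|(h>172))&(s>150),(325,190,365,255)),('green',(h>40)&(h<85)&(s>90),(385,172,414,212)),('steel',((s<28)|((h>85)&(h<140)))&(v<200),(360,182,392,232))):
    uv,st=blob(m.astype(np.uint8),b); print(k,uv,[int(q) for q in st],onz(p,uv,18+H[k]/2)[:2])
E
```

```text
tan [ 619.5 -128. ] [60.1 61.6]
red [622.1 -36.8] [35.2 51.4]
red (345.93941504178275, 221.9874651810585) [332, 195, 30, 56, 1382] [629.23654994 -37.18106442]
green (399.4015009380863, 191.9906191369606) [389, 178, 22, 30, 511] [647.65605309 141.2035451 ]
steel (374.12307692307695, 204.41538461538462) [360, 184, 30, 44, 938] [635.03798645  55.68635785]
```

step_arm(
  deltas=[10,20,0,0,91.5,15,40,0,0,91.5,20,40,0,0,91.5,20,40,0,0,91.5,15,40,0,0,91.5,10,20,0,0,91.5,0,0,0,0,91.5,0,0,0,0,91.5,0,0,0,0,91.5,0,0,0,0,91.5],
)

```text
time: 39.65
tool_pos: [589.2, 2.9, 293.3]
tcp_rot: [3.141, 0.0, 1.465]
contact_force: [-0.0, -0.4, 0.5]
grip_width: 91.3
finger_force: 0.0
```

```bash
python3 w.py >/dev/null
```

```text
(no output)
```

View pics/last.png

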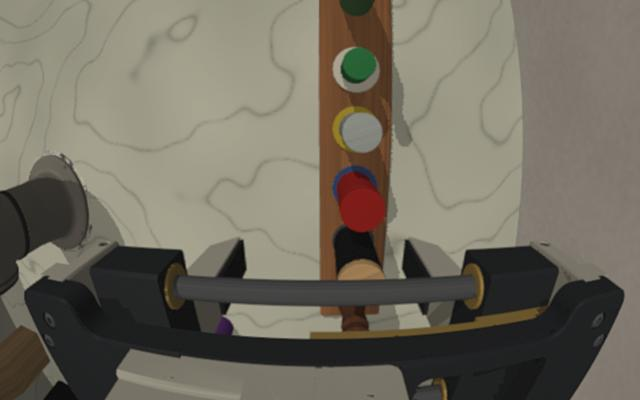

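```bash
python3 w.py greent:335,42,385,92:78 red:335,180,390,235:128|head -2; python3 -c "
from h import *
print(wonz(camera_params('wrist'),(361.5,132),103),wonz(camera_params('wrist'),(362,210),128))"
```

```text
greent [647.  140.9] [38.6 39.8]
red [625.4 -26.6] [26.1 48.2]
[638.90196553  52.46448646 103.        ] [629.41760356 -37.97160723 128.        ]
```

```bash
python3 -c "
from plant import *
print(close_job())"
```

```text
the job is handed in; nothing more can be done
None
```

The job is handed in at about 40 s of the 99 s: black, red, steel and green stand in that order from the mill to the bottle, each within about 2 mm of its coaster's centre by my last camera measurements. The mill and bottle look unmoved in the final picture, and no verdict came back.

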